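# Swap the salt shaker and the spice jar on the condiment rack

### The arm

A 6-joint arm with a two-finger parallel gripper is mounted at the origin on a cart in front of the work surface, level with it; the furniture and walls round the work are solid. World frame = base frame: x ahead of the robot, y to its left, z up, the work surface at z = 0. Lengths are in m, angles in rad, forces in N, time in s.
With the tool pointing down it reaches from about 0.375 to 0.9 m from the base axis. Payload 3.1 kg.
Tool frame: the origin (TCP) lies on the centre line of the jaws, within the pads' length; the fingertips stand robot.tip_reach ahead of it and the grasp point (between the pads) is the TCP (robot.tip_reach is the distance from the TCP to the fingertips, in m); z points along the fingers, y is the direction in which the jaws open and shut (so a half turn about z gives the same grasp; the last joint's range is limited). The gripper opens to 87 mm and grips with 3 to 60 N. Pads are 19 mm wide; open, the fingers measure 117 mm over their backs; the gripper's body (75 mm by 190 mm) begins 51 mm behind the grasp point.
Start: joints at [-1.508, 0.527, 1.433, -0, 1.181, -0.178], TCP at [0.15, -0.607, 0.242] pointing down, gripper open.
Joint ranges: [-3.08, 3.08], [-0.75, 2.2], [0.22, 2.44], [-1.43, 4.57], [0, 2.65], [-2.85, 2.85]. Speed limits (rad/s): [2.79, 2.79, 3.14, 3.14, 3.14, 3.14].

### API

Orientations are given as a unit quaternion [x, y, z, w].
In Python, from rig import telemetry, viewer, robot gives the robot as it stands. The module is installed in compiled form; this text tells all that it offers.
- The arm moves only by the tool step_arm, never from a script. Its argument "targets" is a list of rows, each an object of numbers: "dx", "dy", "dz": the shift along the tool's x, y, z in m; "rx", "ry", "rz": the turn, a rotation vector about the tool's x, y, z in degrees. In form: [{"dx": .., "dy": .., "dz": .., "rx": .., "ry": .., "rz": ..}, ...]. A call has exactly 5 rows; each row is the pose to reach, as a shift and turn from the pose measured when the call began, along the tool's axes at that moment; what a row does not reach only later rows make up. A row lasts 1/8 s, in which the tool goes at most 62.5 mm and 10.7 degrees, less where a joint would pass 70% of its speed; a pose out of reach is approached as far as the arm can. A call with a gripper value outside its range is refused whole. "gripper" is the opening, from 0 (shut) to 1 (fully open), set as the call begins (left out, the last holds). The fingers move at their own pace and stop on an object; "force" is the grip in N (left out, the last holds). Time passes only in rows, so rows that repeat a pose let the fingers close, or fill a call up. It gives the time, the measured TCP pose, the force and the opening at its end, in the units of the state.
- telemetry.get_obs(): the state, without advancing time (a new reading comes with each control period).
- viewer.camera(name): name is "side" or "top"; returns a dict with "img" (400x640x3 uint8, blue, green, red), "depth" (400x640 float32, m along the optical axis (not along the pixel's ray), 0 where there is no reading), "K" (3x3 intrinsics, pixels), "R" (3x3) and "t" (3): a world point X has camera coordinates R X + t. Camera axes: x right, y down, z forward; pixel columns grow to the right and rows downward; lengths in m; the calibration is good to about 2 mm. A picture is of the moment at which its call begins.
- robot.hand_in(): hands the job in, once; it reports no verdict.
The state is a dict: "time": time; "q": joint angles; "joint_velocities": joint speeds; "joint_torque": joint torques, N m; "position": TCP position; "tool_rot": TCP orientation; "ft_force": force on the tool from outside, world axes, zero at the start; "moment": the same for the moment, N m; "grip_width": finger opening in m.
Only numpy, scipy, OpenCV 4.12 (cv2) and the standard library are available. Lean on these libraries where they do the work, as an engineer would, in place of code of your own. Each camera call takes 0.05 s, during which the arm holds its last target.

### The job

On the wooden condiment rack the salt shaker and the spice jar stand in each other's places. Swap them, so that each stands upright, down in the well that the other came from; leave the dropper bottle standing in its own well. You may park one of them on the bare worktop to the right of the rack meanwhile.

Things in the scene. Friction and masses are not known exactly. Their poses are not given: they have to be found in the camera images.
- salt_shaker: glass salt shaker, the shortest of the three on the rack: round, 44 mm across (grip it by the glass, 30 to 60 mm above its foot), 90 mm high, with a narrower grey domed top 34 mm across; 0.1 kg. Loose; stands in one of the rack's wells. Origin: centre of its underside; z up its axis (its foot is uneven: it may lean 2 degrees).
- spice_jar: clear spice jar with a wide flat screw cap (yellow) as wide as the jar: 45 mm across all the way up, 100 mm high; 0.11 kg; best gripped 50 to 75 mm above its foot, so that its cap stays clear of the palm. Loose; stands in another of the rack's wells. Origin: centre of its underside; z up its axis. (The spice jars off the rack are not part of the job.)
- dropper_bottle: slim brown dropper bottle with a pointed black pipette top, 33 mm across, 102 mm high. Loose; stands in the remaining well and is to stay there. Origin: centre of its underside; z up its axis.
- rack: fixed wooden board, 90 (x) by 270 (y) by 16 mm, lying on the worktop (z = 0). Origin: centre of its underside; y along the row, z up. Three round wells 60 mm wide, 8 mm deep, at x = 0, y = -90, 0, +90 mm, floors 8 mm above the origin; one thing in each, any order, up to 3 mm off centre. Worktop at world x 0.38 to 0.53, y -0.09 to -0.17 m, right of it, is bare for parking.
Mind the look-alikes: they are no part of the job. What is shaped like the spice_jar but green is not meant. What is shaped like the salt_shaker but green is not meant.

How it is judged:
By the outcome, as a careful person would: the job done as asked, in the order asked, and still so for the second after the job is handed in, with the robot touching nothing.
It also fails if it takes over 69 s, if anything falls off the work surface, if the arm or the gripper's body presses on something with over 40 N, if the wrist force passes 120 N, or if a joint passes its speed limit or range.

## Working session

There is one attempt and no reset: what is moved stays moved. The work goes in short steps, Python scripts to look and compute and a tool call to move; the robot and the scene stay as the last step left them, time stands still between calls to the robot, and variables do not carry over. Pictures are saved under pics/ and viewed, and the job is handed in when it is done.

Besides the shell and the picture viewer there is one more tool, called after "Request:" by a JSON object that holds its "api" and its "payload", one argument or row to a line. step_arm: Moves the arm, as the interface text tells. Its arguments: {"type":"object","properties":{"targets":{"type":"array"},"gripper":{"type":"number"},"force":{"type":"number"}},"required":["targets"]}

```bash
mkdir -p pics; cat > h.py <<'E'
import numpy as np,cv2
from rig import telemetry,viewer,robot
def pt(c,u,v,d=None,z=None):
    r=np.linalg.inv(c['K'])@np.array([u,v,1.])
    if d is None and z is None: d=c['depth'][int(v),int(u)]
    R,t=np.array(c['R']),np.array(c['t'])
    o=-R.T@t; w=R.T@r
    if z is not None: return o+w*(z-o[2])/w[2]
    return o+w*d
E
python3 - <<'E'
from h import *
import pickle
o=telemetry.get_obs(); print(o, robot.tip_reach)
for n in("top","side"):
    c=viewer.camera(n); cv2.imwrite(f'pics/{n}0.png',c['img']); pickle.dump(c,open(n+'0.pkl','wb')); print(n,c['K'],-np.array(c['R']).T@c['t'],c['R'])
E
```

```text
{'time': 0.0, 'q': array([-1.50749320e+00,  5.28467356e-01,  1.43389907e+00, -1.95713563e-05,
        1.18138367e+00, -1.78491194e-01]), 'joint_velocities': array([-6.47967429e-05, -1.57624319e-03, -6.24096041e-04,  5.68636461e-04,
       -9.63581414e-04,  1.24847381e-03]), 'joint_torque': array([ 3.79883977e-04, -4.40038204e+01, -1.76591706e+01,  6.34258403e-02,
        5.81103971e-02, -1.52126440e-04]), 'position': array([ 0.14963776, -0.60611296,  0.24057188]), 'tool_rot': array([ 9.92699808e-01,  1.20606497e-01,  5.30595410e-05, -1.07745361e-03]), 'ft_force': array([ 0.16480391, -0.3989159 , -0.39604803]), 'moment': array([-0.0023118 , -0.04109411,  0.02365839]), 'grip_width': 0.08676476837838129} 0.019
top [[431.65175135   0.         326.41399786]
 [  0.         431.65175135 200.53791683]
 [  0.           0.           1.        ]] [0.40430428 0.16252494 0.8961653 ] [[-0.0115247  -0.99992922 -0.00295574]
 [-0.9933174   0.01178787 -0.1148111 ]
 [ 0.11483781  0.00161282 -0.99338294]]
side [[474.78673351   0.         326.73206915]
 [  0.         474.78673351 193.04683426]
 [  0.           0.           1.        ]] [0.31761546 0.83043981 0.52967274] [[-0.96821271 -0.24950476  0.01764973]
 [-0.15421744  0.53991196 -0.82747329]
 [ 0.19692923 -0.80389206 -0.56122761]]
```

View pics/top0.png

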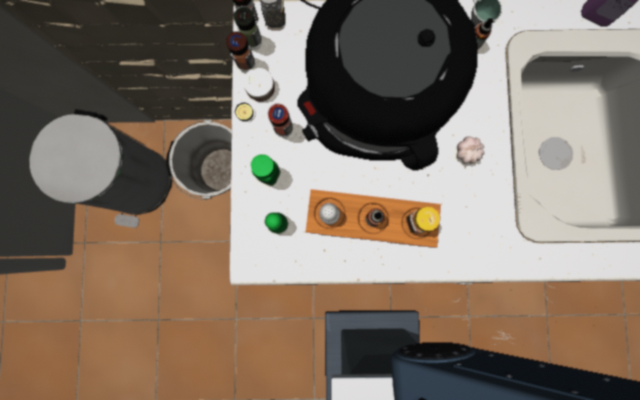

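View pics/side0.png

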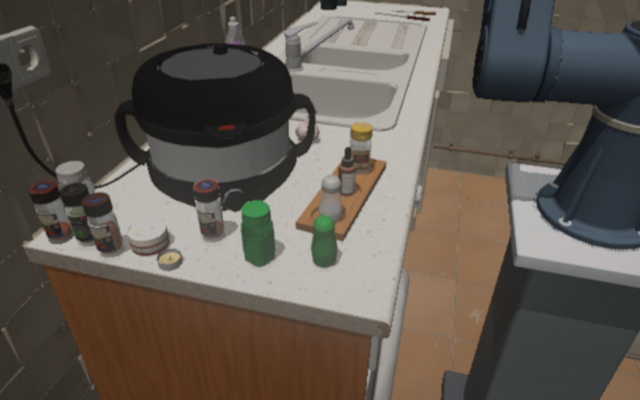

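The top view shows the shaker in the left well (330,212), the dropper bottle in the middle (376,217) and the yellow-capped jar at the right (426,219). Next I'll enlarge the rack.

```bash
python3 - <<'E'
from h import *
import pickle
c=pickle.load(open('top0.pkl','rb'))
im=c['img'][180:260,295:455]; cv2.imwrite('pics/crop0.png',cv2.resize(im,None,fx=5,fy=5,interpolation=cv2.INTER_CUBIC))
c=pickle.load(open('side0.pkl','rb'))
im=c['img'][115:240,290:400]; cv2.imwrite('pics/crop1.png',cv2.resize(im,None,fx=4.8,fy=4.8,interpolation=cv2.INTER_CUBIC))
E
```

```text
(no output)
```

View pics/crop0.png

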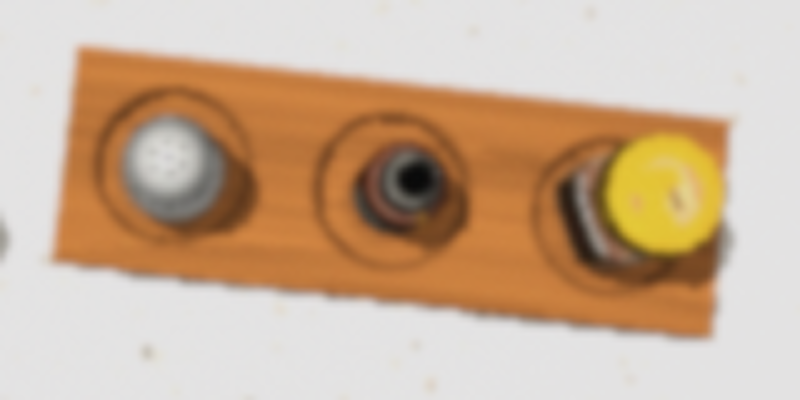

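View pics/crop1.png

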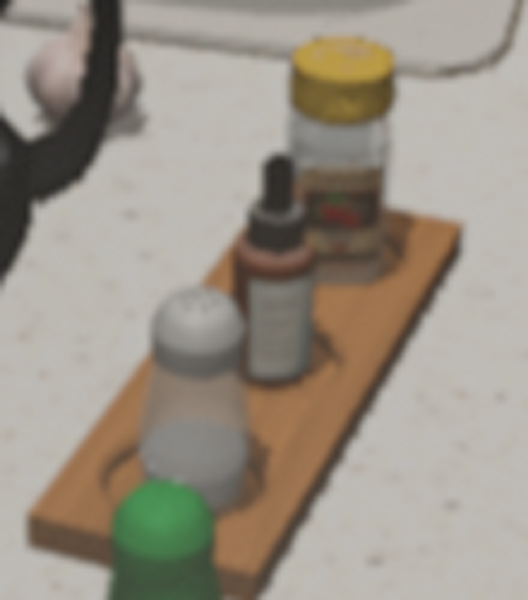

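```bash
cat >> h.py <<'E'
def cr(x,y): return 294.5+(x+.5)/5,179.5+(y+.5)/5
E
python3 - <<'E'
from h import *
import pickle
c=pickle.load(open('top0.pkl','rb'))
P=[pt(c,*cr(*p),z=.016) for p in [(80,47),(730,121),(712,337),(55,262)]]
for p in P: print('corner',p)
print(np.mean(P,0),[np.linalg.norm(P[i]-P[i-1]) for i in range(4)])
W=[pt(c,*cr(*p),z=.016) for p in [(174,165),(391,190),(610,215)]]
for p in W: print('well',p)
d=(P[0]+P[3]-P[1]-P[2])/2; print('yaw of y axis',np.degrees(np.arctan2(-d[0],d[1])))
m=np.mean(P,0);d/=np.linalg.norm(d)
for s in(1,0,-1): print('well from corners',m+s*.09*d)
print('salt',pt(c,*cr(164,157),z=.09),pt(c,*cr(164,157)))
print('salt body',pt(c,*cr(175,168),z=.05))
print('jar',pt(c,*cr(664,194),z=.108),pt(c,*cr(664,194)))
print('drop',pt(c,*cr(413,178),z=.108),pt(c,*cr(413,178)))
# surrounding objects
for n,u,v in [('greenjar',264,166),('greenshaker',275,222),('pothandle',420,152),('garlic',470,150),('red',280,118)]: print(n,pt(c,u,v))
# depth cluster
for n,lo,hi,zz in [('salt',(312,198),(350,228),.06),('jar',(405,200),(444,240),.09)]:
    q=np.array([pt(c,u,v) for u in range(lo[0],hi[0]) for v in range(lo[1],hi[1]) if c['depth'][v,u]>0])
    k=q[q[:,2]>zz]; print(n,len(k),k.mean(0),k.min(0),k.max(0))
E
```

```text
corner [0.53035606 0.19624085 0.016     ]
corner [ 0.49654829 -0.06994793  0.016     ]
corner [ 0.40864756 -0.05897529  0.016     ]
corner [0.44208441 0.20706712 0.016     ]
[0.46940908 0.06859618 0.016     ] [np.float64(0.0889330841897685), np.float64(0.2683270978557655), np.float64(0.08858294377648034), np.float64(0.26813539366132166)]
well [0.48113972 0.15813131 0.016     ]
well [0.46984775 0.06961365 0.016     ]
well [ 0.45858297 -0.01943109  0.016     ]
yaw of y axis -7.200867374442112
well from corners [0.48069042 0.15788634 0.016     ]
well from corners [0.46940908 0.06859618 0.016     ]
well from corners [ 0.45812774 -0.02069397  0.016     ]
salt [0.47773366 0.16221292 0.09      ] [0.47740296 0.16221432 0.0936307 ]
salt body [0.47698307 0.15792233 0.05      ]
jar [ 0.46035929 -0.02041449  0.108     ] [ 0.46023675 -0.02001459  0.1097229 ]
drop [0.46730302 0.07117018 0.108     ] [0.46759316 0.07074944 0.10437004]
greenjar [0.56245627 0.27973936 0.10229475]
greenshaker [0.45831354 0.26056675 0.08892792]
pothandle [ 5.72646294e-01 -1.60251296e-04  1.58946119e-01]
garlic [ 0.60172091 -0.12616005  0.04421226]
red [0.65394312 0.24971337 0.10395419]
salt 282 [0.47548563 0.15971275 0.08961957] [0.46040793 0.14163823 0.0603744 ] [0.49337701 0.1766002  0.09936444]
jar 502 [ 0.46005074 -0.01897687  0.10683696] [ 0.43788455 -0.04231594  0.0902562 ] [0.48159505 0.00138175 0.11338297]
```

```bash
python3 - <<'E'
from h import *
import pickle
A=[]
for n in('top','side'):
    c=pickle.load(open(n+'0.pkl','rb'))
    v,u=np.mgrid[0:400,0:640]; d=c['depth']; m=d>0
    r=np.linalg.inv(c['K'])@np.stack([u[m],v[m],np.ones(m.sum())])*d[m]
    A.append((np.array(c['R']).T@(r-np.array(c['t'])[:,None])).T)
q=np.concatenate(A)
for z0,z1 in [(.03,.1),(.1,.15),(.15,.2),(.2,.3),(.3,.5)]:
    print(z0,z1,[ (round(y,2),round(float(s[:,0].min()),3)) for y in np.arange(-.2,.34,.03) for s in [q[(q[:,1]>=y)&(q[:,1]<y+.03)&(q[:,2]>z0)&(q[:,2]<z1)&(q[:,0]>.505)&(q[:,0]<.9)]] if len(s)])
o=telemetry.get_obs();print(o['time'])
E
```

```text
0.03 0.1 [(np.float64(-0.2), 0.836), (np.float64(-0.17), 0.584), (np.float64(-0.14), 0.579), (np.float64(-0.11), 0.597), (np.float64(-0.08), 0.637), (np.float64(-0.05), 0.557), (np.float64(-0.02), 0.551), (np.float64(0.01), 0.566), (np.float64(0.04), 0.584), (np.float64(0.07), 0.585), (np.float64(0.1), 0.59), (np.float64(0.13), 0.597), (np.float64(0.16), 0.609), (np.float64(0.19), 0.624), (np.float64(0.22), 0.642), (np.float64(0.25), 0.538), (np.float64(0.28), 0.538), (np.float64(0.31), 0.55), (np.float64(0.34), 0.785)]
0.1 0.15 [(np.float64(-0.17), 0.844), (np.float64(-0.05), 0.553), (np.float64(-0.02), 0.551), (np.float64(0.01), 0.57), (np.float64(0.04), 0.584), (np.float64(0.07), 0.586), (np.float64(0.1), 0.593), (np.float64(0.13), 0.606), (np.float64(0.16), 0.626), (np.float64(0.19), 0.662), (np.float64(0.22), 0.643), (np.float64(0.25), 0.543), (np.float64(0.28), 0.544), (np.float64(0.31), 0.786), (np.float64(0.34), 0.787)]
0.15 0.2 [(np.float64(-0.11), 0.673), (np.float64(-0.08), 0.627), (np.float64(-0.05), 0.566), (np.float64(-0.02), 0.555), (np.float64(0.01), 0.569), (np.float64(0.04), 0.584), (np.float64(0.07), 0.585), (np.float64(0.1), 0.592), (np.float64(0.13), 0.606), (np.float64(0.16), 0.618), (np.float64(0.19), 0.619)]
0.2 0.3 [(np.float64(-0.11), 0.677), (np.float64(-0.08), 0.634), (np.float64(-0.05), 0.608), (np.float64(-0.02), 0.596), (np.float64(0.01), 0.588), (np.float64(0.04), 0.589), (np.float64(0.07), 0.589), (np.float64(0.1), 0.596), (np.float64(0.13), 0.61), (np.float64(0.16), 0.637), (np.float64(0.19), 0.684)]
0.3 0.5 []
0.1
```

```bash
cat > go.py <<'E'
import sys
from h import *
from scipy.spatial.transform import Rotation as Ro
x,y,z,j=map(float,sys.argv[1:5])
o=telemetry.get_obs(); R0=Ro.from_quat(o['tool_rot'])
p=np.radians(j+90)
Rt=Ro.from_matrix(np.array([[np.cos(p),np.sin(p),0],[np.sin(p),-np.cos(p),0],[0,0,-1]]))
d=R0.inv().apply(np.array([x,y,z])-o['position']); r=np.degrees((R0.inv()*Rt).as_rotvec())
print('t',round(o['time'],2),'pos',o['position'].round(4),'w',round(o['grip_width'],4),'F',o['ft_force'].round(1),'dist',np.linalg.norm(d).round(3))
print('d',d.round(4),'r',r.round(2))
E
python3 go.py .46 -.02 .24 -65
```

```text
t 0.1 pos [ 0.1497 -0.6062  0.2407] w 0.0869 F [-0.4  0.2 -0.4] dist 0.663
d [ 0.4417 -0.4948  0.0018] r [ -0.11  -0.03 -11.15]
```

Request:
{"api": "step_arm", "payload": {
  "targets": [
    {"dx": 0.04, "dy": -0.045, "dz": 0, "rx": 0, "ry": 0, "rz": -2},
    {"dx": 0.08, "dy": -0.09, "dz": 0, "rx": 0, "ry": 0, "rz": -4},
    {"dx": 0.12, "dy": -0.135, "dz": 0, "rx": 0, "ry": 0, "rz": -6},
    {"dx": 0.16, "dy": -0.18, "dz": 0, "rx": 0, "ry": 0, "rz": -8},
    {"dx": 0.2, "dy": -0.224, "dz": 0, "rx": 0, "ry": 0, "rz": -11}
  ],
  "gripper": 1
}}

```text
time: 0.72
position: [0.2907, -0.3389, 0.241]
tool_rot: [0.976, 0.216, 0.0, -0.001]
ft_force: [1.6, 0.2, 0.6]
grip_width: 0.0872
```

```bash
python3 go.py .46 -.02 .24 -65
```

```text
t 0.72 pos [ 0.2907 -0.3389  0.241 ] w 0.0872 F [1.6 0.2 0.6] dist 0.361
d [ 0.2878 -0.2179  0.0018] r [-0.12 -0.06 -0.09]
```

Request:
{"api": "step_arm", "payload": {
  "targets": [
    {"dx": 0.048, "dy": -0.036, "dz": 0},
    {"dx": 0.096, "dy": -0.073, "dz": 0},
    {"dx": 0.144, "dy": -0.109, "dz": 0},
    {"dx": 0.192, "dy": -0.145, "dz": 0},
    {"dx": 0.24, "dy": -0.182, "dz": 0}
  ]
}}

```text
invalid input
```

```bash
python3 go.py .46 -.02 .24 -65
```

```text
t 0.72 pos [ 0.2907 -0.3389  0.241 ] w 0.0872 F [1.6 0.2 0.6] dist 0.361
d [ 0.2878 -0.2179  0.0018] r [-0.12 -0.06 -0.09]
```

All six keys are needed in every row.

Request:
{"api": "step_arm", "payload": {
  "targets": [
    {"dx": 0.048, "dy": -0.036, "dz": 0, "rx": 0, "ry": 0, "rz": 0},
    {"dx": 0.096, "dy": -0.073, "dz": 0, "rx": 0, "ry": 0, "rz": 0},
    {"dx": 0.144, "dy": -0.109, "dz": 0, "rx": 0, "ry": 0, "rz": 0},
    {"dx": 0.192, "dy": -0.145, "dz": 0, "rx": 0, "ry": 0, "rz": 0},
    {"dx": 0.24, "dy": -0.182, "dz": 0, "rx": 0, "ry": 0, "rz": 0}
  ]
}}

```text
time: 1.35
position: [0.4324, -0.0709, 0.2416]
tool_rot: [0.976, 0.216, 0.0, -0.001]
ft_force: [0.3, -0.8, 0.5]
grip_width: 0.0872
```

```bash
python3 go.py .46 -.02 .15 -65
```

```text
t 1.35 pos [ 0.4324 -0.0709  0.2416] w 0.0872 F [ 0.3 -0.8  0.5] dist 0.108
d [ 0.0464 -0.0344  0.0917] r [-0.11 -0.06 -0.1 ]
```

Request:
{"api": "step_arm", "payload": {
  "targets": [
    {"dx": 0.024, "dy": -0.018, "dz": 0.01, "rx": 0, "ry": 0, "rz": 0},
    {"dx": 0.0464, "dy": -0.0344, "dz": 0.03, "rx": 0, "ry": 0, "rz": 0},
    {"dx": 0.0464, "dy": -0.0344, "dz": 0.06, "rx": 0, "ry": 0, "rz": 0},
    {"dx": 0.0464, "dy": -0.0344, "dz": 0.09, "rx": 0, "ry": 0, "rz": 0},
    {"dx": 0.0464, "dy": -0.0344, "dz": 0.0917, "rx": 0, "ry": 0, "rz": 0}
  ]
}}

```text
time: 1.98
position: [0.4584, -0.0194, 0.1483]
tool_rot: [0.976, 0.216, -0.002, -0.002]
ft_force: [0.1, -0.4, -0.7]
grip_width: 0.0872
```

```bash
python3 go.py .46 -.02 .072 -65; python3 - <<'E'
from h import *
for n in("top","side"):
    c=viewer.camera(n)
    im=c['img'][140:270,280:470] if n=='top' else c['img'][50:240,270:460]
    cv2.imwrite(f'pics/{n}1.png',cv2.resize(im,None,fx=3,fy=3,interpolation=cv2.INTER_CUBIC))
E
```

```text
t 1.98 pos [ 0.4584 -0.0194  0.1483] w 0.0872 F [ 0.1 -0.4 -0.7] dist 0.076
d [0.0015 0.0016 0.0763] r [-0.32  0.18 -0.09]
```

View pics/side1.png

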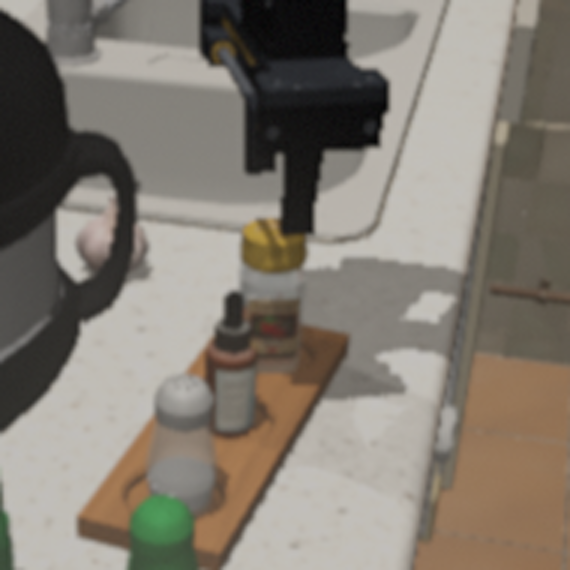

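The gripper sits over the yellow cap, with the near finger around (300,190) in the crop. It is clear of the dropper tip and the pot handle, so I descend.

Request:
{"api": "step_arm", "payload": {
  "targets": [
    {"dx": 0.0015, "dy": 0.0016, "dz": 0.015, "rx": -0.3, "ry": 0.2, "rz": 0},
    {"dx": 0.0015, "dy": 0.0016, "dz": 0.035, "rx": -0.3, "ry": 0.2, "rz": 0},
    {"dx": 0.0015, "dy": 0.0016, "dz": 0.055, "rx": -0.3, "ry": 0.2, "rz": 0},
    {"dx": 0.0015, "dy": 0.0016, "dz": 0.0755, "rx": -0.3, "ry": 0.2, "rz": 0},
    {"dx": 0.0015, "dy": 0.0016, "dz": 0.0755, "rx": -0.3, "ry": 0.2, "rz": 0}
  ]
}}

```text
time: 2.7
position: [0.4623, -0.0209, 0.0748]
tool_rot: [0.977, 0.215, 0.002, 0.001]
ft_force: [0.8, -0.0, -0.2]
grip_width: 0.0873
```

```bash
python3 go.py .46 -.02 .072 -65
```

```text
t 2.7 pos [ 0.4623 -0.0209  0.0748] w 0.0873 F [ 0.8 -0.  -0.2] dist 0.004
d [-0.0017 -0.0018  0.0028] r [ 0.16 -0.23 -0.14]
```

Request:
{"api": "step_arm", "payload": {
  "targets": [
    {"dx": -0.001, "dy": -0.001, "dz": 0.003, "rx": 0, "ry": 0, "rz": 0},
    {"dx": -0.001, "dy": -0.001, "dz": 0.003, "rx": 0, "ry": 0, "rz": 0},
    {"dx": -0.001, "dy": -0.001, "dz": 0.003, "rx": 0, "ry": 0, "rz": 0},
    {"dx": -0.001, "dy": -0.001, "dz": 0.003, "rx": 0, "ry": 0, "rz": 0},
    {"dx": -0.001, "dy": -0.001, "dz": 0.003, "rx": 0, "ry": 0, "rz": 0}
  ],
  "gripper": 0.35,
  "force": 15
}}

```text
time: 3.32
position: [0.461, -0.0204, 0.0719]
tool_rot: [0.977, 0.215, 0.002, 0.001]
ft_force: [0.3, 1.1, 0.4]
grip_width: 0.0453
```

```bash
python3 go.py .46 -.02 .072 -65
```

```text
t 3.33 pos [ 0.461  -0.0204  0.0719] w 0.0453 F [0.3 1.1 0.4] dist 0.001
d [-0.0007 -0.0008 -0.0001] r [ 0.17 -0.24 -0.13]
```

Request:
{"api": "step_arm", "payload": {
  "targets": [
    {"dx": 0, "dy": 0, "dz": -0.003, "rx": 0, "ry": 0, "rz": 0},
    {"dx": 0, "dy": 0, "dz": -0.012, "rx": 0, "ry": 0, "rz": 0},
    {"dx": 0, "dy": 0, "dz": -0.025, "rx": 0, "ry": 0, "rz": 0},
    {"dx": 0, "dy": 0, "dz": -0.038, "rx": 0, "ry": 0, "rz": 0},
    {"dx": 0, "dy": 0, "dz": -0.045, "rx": 0, "ry": 0, "rz": 0}
  ],
  "gripper": 0.3,
  "force": 20
}}

```text
time: 3.95
position: [0.4612, -0.0205, 0.1183]
tool_rot: [0.977, 0.215, 0.003, 0.001]
ft_force: [-0.1, -0.0, -0.9]
grip_width: 0.0447
```

```bash
python3 go.py .44 -.15 .11 -65
```

```text
t 3.95 pos [ 0.4612 -0.0205  0.1183] w 0.0447 F [-0.1 -0.  -0.9] dist 0.131
d [-0.0738  0.1085  0.0083] r [ 0.24 -0.32 -0.13]
```

Request:
{"api": "step_arm", "payload": {
  "targets": [
    {"dx": -0.012, "dy": 0.018, "dz": 0, "rx": 0.2, "ry": -0.3, "rz": 0},
    {"dx": -0.031, "dy": 0.046, "dz": 0, "rx": 0.2, "ry": -0.3, "rz": 0},
    {"dx": -0.052, "dy": 0.076, "dz": 0.002, "rx": 0.2, "ry": -0.3, "rz": 0},
    {"dx": -0.068, "dy": 0.1, "dz": 0.005, "rx": 0.2, "ry": -0.3, "rz": 0},
    {"dx": -0.0738, "dy": 0.1085, "dz": 0.008, "rx": 0.2, "ry": -0.3, "rz": 0}
  ]
}}

```text
time: 4.58
position: [0.4401, -0.1515, 0.1105]
tool_rot: [0.977, 0.214, 0.001, 0.001]
ft_force: [0.5, 0.7, -0.6]
grip_width: 0.0449
```

```bash
python3 go.py .44 -.15 .066 -65
```

```text
t 4.58 pos [ 0.4401 -0.1515  0.1105] w 0.0449 F [ 0.5  0.7 -0.6] dist 0.045
d [ 0.0005 -0.0015  0.0445] r [ 0.09 -0.06 -0.26]
```

Request:
{"api": "step_arm", "payload": {
  "targets": [
    {"dx": 0, "dy": -0.0015, "dz": 0.012, "rx": 0.1, "ry": 0, "rz": 0},
    {"dx": 0, "dy": -0.0015, "dz": 0.026, "rx": 0.1, "ry": 0, "rz": 0},
    {"dx": 0, "dy": -0.0015, "dz": 0.036, "rx": 0.1, "ry": 0, "rz": 0},
    {"dx": 0, "dy": -0.0015, "dz": 0.041, "rx": 0.1, "ry": 0, "rz": 0},
    {"dx": 0, "dy": -0.0015, "dz": 0.043, "rx": 0.1, "ry": 0, "rz": 0}
  ]
}}

```text
time: 5.2
position: [0.4395, -0.1498, 0.067]
tool_rot: [0.977, 0.215, 0.0, -0.0]
ft_force: [0.1, -0.4, -0.3]
grip_width: 0.0448
```

```bash
python3 go.py .44 -.15 .064 -65; python3 - <<'E'
from h import *
c=viewer.camera("side")
im=c['img'][50:240,270:460]
cv2.imwrite('pics/side2.png',cv2.resize(im,None,fx=3,fy=3,interpolation=cv2.INTER_CUBIC))
E
```

```text
t 5.2 pos [ 0.4395 -0.1498  0.067 ] w 0.0448 F [ 0.1 -0.4 -0.3] dist 0.003
d [0.0004 0.0004 0.003 ] r [-0.05 -0.03 -0.23]
```

View pics/side2.png

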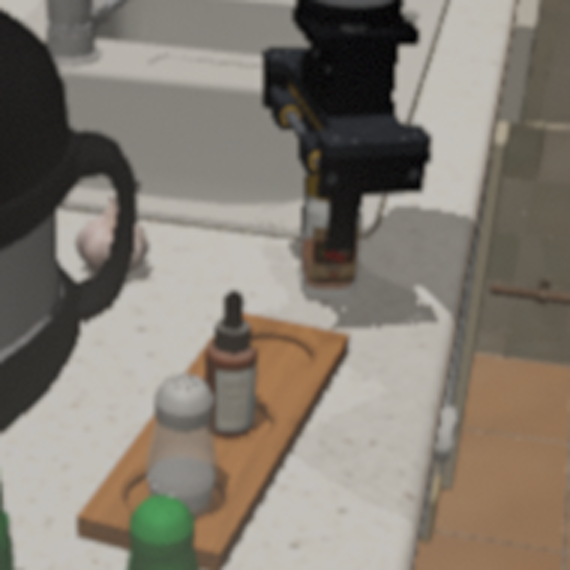

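The jar hangs upright about 3 mm above the worktop, with its foot near (330,282). I lower it to contact.

Request:
{"api": "step_arm", "payload": {
  "targets": [
    {"dx": 0, "dy": 0, "dz": 0.001, "rx": 0, "ry": 0, "rz": 0},
    {"dx": 0, "dy": 0, "dz": 0.002, "rx": 0, "ry": 0, "rz": 0},
    {"dx": 0, "dy": 0, "dz": 0.003, "rx": 0, "ry": 0, "rz": 0},
    {"dx": 0, "dy": 0, "dz": 0.0035, "rx": 0, "ry": 0, "rz": 0},
    {"dx": 0, "dy": 0, "dz": 0.0035, "rx": 0, "ry": 0, "rz": 0}
  ]
}}

```text
time: 5.88
position: [0.4396, -0.15, 0.064]
tool_rot: [0.977, 0.214, 0.0, -0.0]
ft_force: [0.3, 0.9, 3.7]
grip_width: 0.045
```

```bash
python3 go.py .44 -.15 .064 -65
```

```text
t 5.88 pos [ 0.4396 -0.15    0.064 ] w 0.045 F [0.3 0.9 3.7] dist 0.0
d [ 0.0004  0.0002 -0.    ] r [-0.01 -0.05 -0.24]
```

Contact shows as 3.7 N. I release it and then rise.

Request:
{"api": "step_arm", "payload": {
  "targets": [
    {"dx": 0, "dy": 0, "dz": 0, "rx": 0, "ry": 0, "rz": 0},
    {"dx": 0, "dy": 0, "dz": 0, "rx": 0, "ry": 0, "rz": 0},
    {"dx": 0, "dy": 0, "dz": 0, "rx": 0, "ry": 0, "rz": 0},
    {"dx": 0, "dy": 0, "dz": 0, "rx": 0, "ry": 0, "rz": 0},
    {"dx": 0, "dy": 0, "dz": -0.005, "rx": 0, "ry": 0, "rz": 0}
  ],
  "gripper": 1
}}

```text
time: 6.5
position: [0.4393, -0.1499, 0.0688]
tool_rot: [0.977, 0.214, 0.0, -0.001]
ft_force: [0.8, 0.4, 0.1]
grip_width: 0.0841
```

Request:
{"api": "step_arm", "payload": {
  "targets": [
    {"dx": 0, "dy": 0, "dz": -0.02, "rx": 0, "ry": 0, "rz": 0},
    {"dx": 0, "dy": 0, "dz": -0.045, "rx": 0, "ry": 0, "rz": 0},
    {"dx": 0, "dy": 0, "dz": -0.075, "rx": 0, "ry": 0, "rz": 0},
    {"dx": 0, "dy": 0, "dz": -0.105, "rx": 0, "ry": 0, "rz": 0},
    {"dx": 0, "dy": 0, "dz": -0.13, "rx": 0, "ry": 0, "rz": 0}
  ]
}}

```text
time: 7.12
position: [0.4393, -0.15, 0.2003]
tool_rot: [0.977, 0.214, 0.0, -0.0]
ft_force: [0.0, -0.9, 0.6]
grip_width: 0.0871
```

```bash
python3 go.py .477 .1605 .2 -50
```

```text
t 7.12 pos [ 0.4393 -0.15    0.2003] w 0.0871 F [ 0.  -0.9  0.6] dist 0.313
d [ 0.1642 -0.2661  0.0005] r [ -0.    -0.06 -15.24]
```

Request:
{"api": "step_arm", "payload": {
  "targets": [
    {"dx": 0.025, "dy": -0.04, "dz": 0, "rx": 0, "ry": 0, "rz": -2},
    {"dx": 0.055, "dy": -0.09, "dz": 0, "rx": 0, "ry": 0, "rz": -5},
    {"dx": 0.087, "dy": -0.14, "dz": 0, "rx": 0, "ry": 0, "rz": -8},
    {"dx": 0.119, "dy": -0.19, "dz": 0, "rx": 0, "ry": 0, "rz": -11},
    {"dx": 0.147, "dy": -0.238, "dz": 0, "rx": 0, "ry": 0, "rz": -14}
  ]
}}

```text
time: 7.75
position: [0.4732, 0.1297, 0.2009]
tool_rot: [0.943, 0.333, 0.001, 0.0]
ft_force: [0.8, -0.7, -0.1]
grip_width: 0.0871
```

```bash
python3 go.py .477 .1605 .13 -50
```

```text
t 7.75 pos [0.4732 0.1297 0.2009] w 0.0871 F [ 0.8 -0.7 -0.1] dist 0.077
d [ 0.0222 -0.0216  0.0709] r [ 0.04 -0.09 -1.12]
```

Request:
{"api": "step_arm", "payload": {
  "targets": [
    {"dx": 0.014, "dy": -0.014, "dz": 0, "rx": 0, "ry": 0, "rz": -1},
    {"dx": 0.022, "dy": -0.0216, "dz": 0.02, "rx": 0, "ry": 0, "rz": -1},
    {"dx": 0.022, "dy": -0.0216, "dz": 0.045, "rx": 0, "ry": 0, "rz": -1},
    {"dx": 0.022, "dy": -0.0216, "dz": 0.065, "rx": 0, "ry": 0, "rz": -1},
    {"dx": 0.022, "dy": -0.0216, "dz": 0.07, "rx": 0, "ry": 0, "rz": -1}
  ]
}}

```text
time: 8.38
position: [0.4759, 0.1604, 0.1301]
tool_rot: [0.94, 0.341, -0.0, -0.0]
ft_force: [0.3, 0.3, 0.4]
grip_width: 0.0874
```

```bash
python3 go.py .477 .1605 .059 -50; python3 - <<'E'
from h import *
for n in("top","side"):
    c=viewer.camera(n)
    im=c['img'][140:270,250:510] if n=='top' else c['img'][50:240,270:460]
    cv2.imwrite(f'pics/{n}3.png',cv2.resize(im,None,fx=3,fy=3,interpolation=cv2.INTER_CUBIC))
E
```

```text
t 8.38 pos [0.4759 0.1604 0.1301] w 0.0874 F [0.3 0.3 0.4] dist 0.071
d [0.001  0.0007 0.0711] r [-0.05  0.03 -0.11]
```

View pics/side3.png

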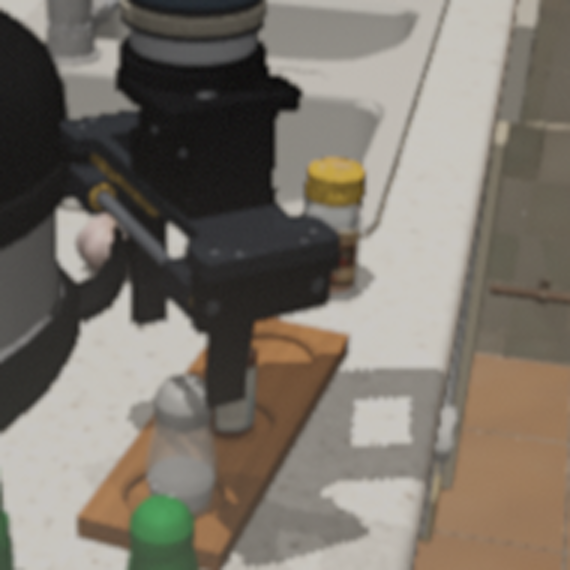

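View pics/top3.png

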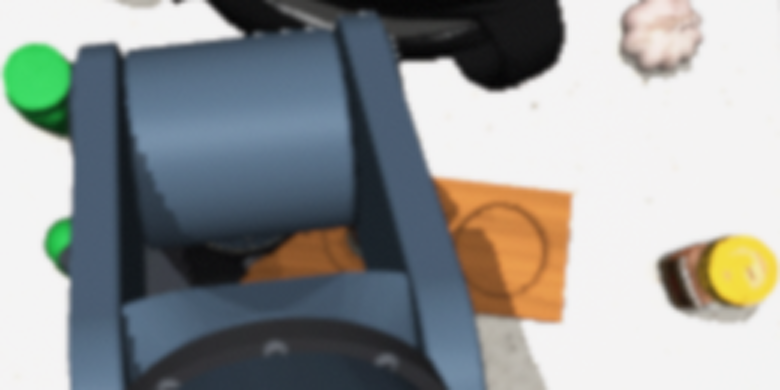

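The jar stands upright on the worktop, cap at (740,270) in the top crop. The gripper straddles the shaker and clears the dropper, so I descend.

Request:
{"api": "step_arm", "payload": {
  "targets": [
    {"dx": 0.001, "dy": 0.0005, "dz": 0.012, "rx": 0, "ry": 0, "rz": 0},
    {"dx": 0.001, "dy": 0.0005, "dz": 0.03, "rx": 0, "ry": 0, "rz": 0},
    {"dx": 0.001, "dy": 0.0005, "dz": 0.05, "rx": 0, "ry": 0, "rz": 0},
    {"dx": 0.001, "dy": 0.0005, "dz": 0.066, "rx": 0, "ry": 0, "rz": 0},
    {"dx": 0.001, "dy": 0.0005, "dz": 0.071, "rx": 0, "ry": 0, "rz": 0}
  ]
}}

```text
time: 9.1
position: [0.4775, 0.1605, 0.059]
tool_rot: [0.94, 0.341, -0.0, -0.0]
ft_force: [1.5, -0.7, -0.1]
grip_width: 0.0872
```

Request:
{"api": "step_arm", "payload": {
  "targets": [
    {"dx": 0, "dy": 0, "dz": 0, "rx": 0, "ry": 0, "rz": 0},
    {"dx": 0, "dy": 0, "dz": 0, "rx": 0, "ry": 0, "rz": 0},
    {"dx": 0, "dy": 0, "dz": 0, "rx": 0, "ry": 0, "rz": 0},
    {"dx": 0, "dy": 0, "dz": 0, "rx": 0, "ry": 0, "rz": 0},
    {"dx": 0, "dy": 0, "dz": 0, "rx": 0, "ry": 0, "rz": 0}
  ],
  "gripper": 0.3,
  "force": 15
}}

```text
time: 9.72
position: [0.4776, 0.1606, 0.0592]
tool_rot: [0.94, 0.341, 0.0, -0.0]
ft_force: [0.0, -0.5, -0.2]
grip_width: 0.0448
```

```bash
python3 go.py .477 .1605 .21 -50; python3 - <<'E'
from h import *
c=viewer.camera("side")
im=c['img'][50:240,270:460]
cv2.imwrite('pics/side4.png',cv2.resize(im,None,fx=3,fy=3,interpolation=cv2.INTER_CUBIC))
E
```

```text
t 9.72 pos [0.4776 0.1606 0.0592] w 0.0448 F [ 0.  -0.5 -0.2] dist 0.151
d [-0.0005 -0.0004 -0.1508] r [-0.02 -0.01 -0.14]
```

View pics/side4.png

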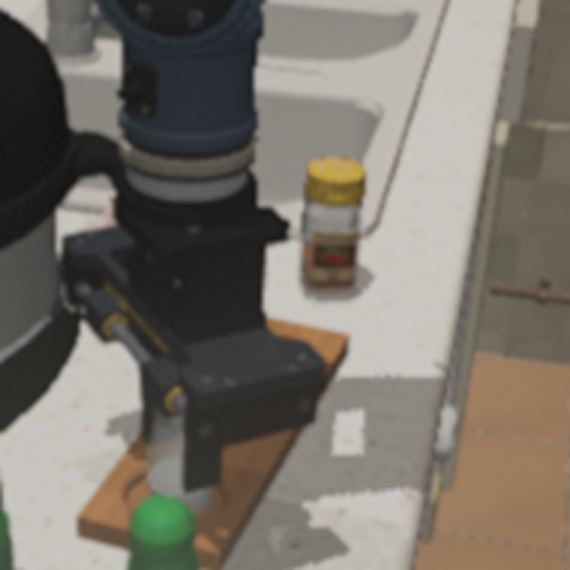

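Request:
{"api": "step_arm", "payload": {
  "targets": [
    {"dx": 0, "dy": 0, "dz": -0.01, "rx": 0, "ry": 0, "rz": 0},
    {"dx": 0, "dy": 0, "dz": -0.035, "rx": 0, "ry": 0, "rz": 0},
    {"dx": 0, "dy": 0, "dz": -0.075, "rx": 0, "ry": 0, "rz": 0},
    {"dx": 0, "dy": 0, "dz": -0.115, "rx": 0, "ry": 0, "rz": 0},
    {"dx": 0, "dy": 0, "dz": -0.14, "rx": 0, "ry": 0, "rz": 0}
  ],
  "force": 20
}}

```text
time: 10.4
position: [0.4779, 0.1606, 0.2016]
tool_rot: [0.94, 0.341, 0.001, 0.0]
ft_force: [-0.1, 0.3, -1.4]
grip_width: 0.0404
```

```bash
python3 go.py .4585 -.02 .2 -65;python3 - <<'E'
from h import *
c=viewer.camera("side")
im=c['img'][50:240,270:460]
cv2.imwrite('pics/side5.png',cv2.resize(im,None,fx=3,fy=3,interpolation=cv2.INTER_CUBIC))
E
```

```text
t 10.4 pos [0.4779 0.1606 0.2016] w 0.0404 F [-0.1  0.3 -1.4] dist 0.182
d [-0.1307  0.1261  0.0014] r [ 0.05 -0.15 14.87]
```

View pics/side5.png

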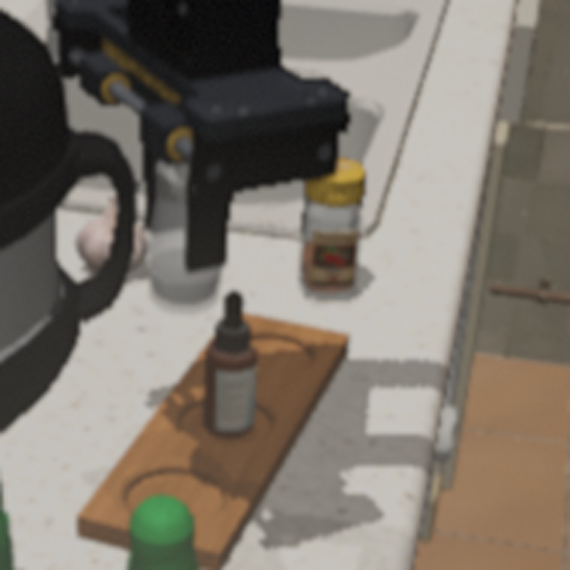

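```bash
python3 - <<'E'
from h import *
c=viewer.camera("side")
o=telemetry.get_obs();print(o['time'],o['grip_width'],o['ft_force'])
im=c['img'][90:165,300:375]
cv2.imwrite('pics/side6.png',cv2.resize(im,None,fx=8,fy=8,interpolation=cv2.INTER_CUBIC))
R,t=np.array(c['R']),np.array(c['t'])
a=np.array([.4779,.1606])
for zz in (.15,.145,.14,.135,.13,.125,.12):
    # lowest image point of foot circle radius .022
    th=np.linspace(0,2*np.pi,100)
    X=np.stack([a[0]+.022*np.cos(th),a[1]+.022*np.sin(th),0*th+zz])
    p=c['K']@(R@X+t[:,None]); p=p[:2]/p[2]; i=p[1].argmax(); print(zz,p[:,i].round(1),p[0].min().round(1),p[0].max().round(1))
E
```

```text
10.5 0.04027433013353793 [ 1.59484971  0.00942099 -1.99992522]
0.15 [330.2 155.9] 316.6 343.2
0.145 [330.2 158.6] 316.6 343.1
0.14 [330.1 161.3] 316.5 343.0
0.135 [330.  163.9] 316.5 342.9
0.13 [330.  166.6] 316.5 342.8
0.125 [329.9 169.2] 316.5 342.7
0.12 [329.8 171.8] 316.5 342.6
```

View pics/side6.png

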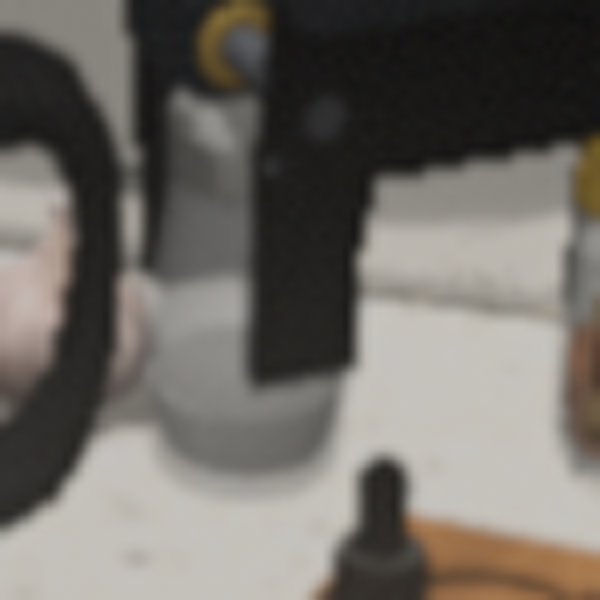

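The shaker hangs upright in the grip. Its foot edge is at about v=152, which puts the foot near z 0.15, so it hasn't slipped. The width settled at 40 mm on the tapered glass. Next I carry it to the right well.

Request:
{"api": "step_arm", "payload": {
  "targets": [
    {"dx": -0.015, "dy": 0.014, "dz": 0, "rx": 0, "ry": 0, "rz": 2},
    {"dx": -0.045, "dy": 0.043, "dz": 0, "rx": 0, "ry": 0, "rz": 5},
    {"dx": -0.08, "dy": 0.077, "dz": 0, "rx": 0, "ry": 0, "rz": 9},
    {"dx": -0.112, "dy": 0.108, "dz": 0, "rx": 0, "ry": 0, "rz": 13},
    {"dx": -0.1307, "dy": 0.1261, "dz": 0, "rx": 0, "ry": 0, "rz": 15}
  ]
}}

```text
time: 11.12
position: [0.4588, -0.0214, 0.2008]
tool_rot: [0.977, 0.214, 0.002, -0.0]
ft_force: [-0.4, -1.2, -0.1]
grip_width: 0.0403
```

```bash
python3 go.py .4585 -.02 .085 -65
```

```text
t 11.12 pos [ 0.4588 -0.0214  0.2008] w 0.0403 F [-0.4 -1.2 -0.1] dist 0.116
d [-0.0002 -0.0015  0.1158] r [ 0.04 -0.29 -0.31]
```

Request:
{"api": "step_arm", "payload": {
  "targets": [
    {"dx": 0, "dy": -0.001, "dz": 0.02, "rx": 0, "ry": -0.2, "rz": 0},
    {"dx": 0, "dy": -0.001, "dz": 0.05, "rx": 0, "ry": -0.2, "rz": 0},
    {"dx": 0, "dy": -0.001, "dz": 0.08, "rx": 0, "ry": -0.2, "rz": 0},
    {"dx": 0, "dy": -0.001, "dz": 0.105, "rx": 0, "ry": -0.2, "rz": 0},
    {"dx": 0, "dy": -0.001, "dz": 0.115, "rx": 0, "ry": -0.2, "rz": 0}
  ]
}}

```text
time: 11.75
position: [0.4574, -0.02, 0.0839]
tool_rot: [0.977, 0.214, -0.001, -0.001]
ft_force: [-0.8, -0.0, -0.5]
grip_width: 0.0402
```

```bash
python3 go.py .4585 -.02 .06 -65; python3 - <<'E'
from h import *
c=viewer.camera("side")
im=c['img'][80:180,320:420]
cv2.imwrite('pics/side7.png',cv2.resize(im,None,fx=6,fy=6,interpolation=cv2.INTER_CUBIC))
E
```

```text
t 11.75 pos [ 0.4574 -0.02    0.0839] w 0.0402 F [-0.8 -0.  -0.5] dist 0.024
d [0.0011 0.0005 0.0239] r [-0.13  0.1  -0.32]
```

View pics/side7.png

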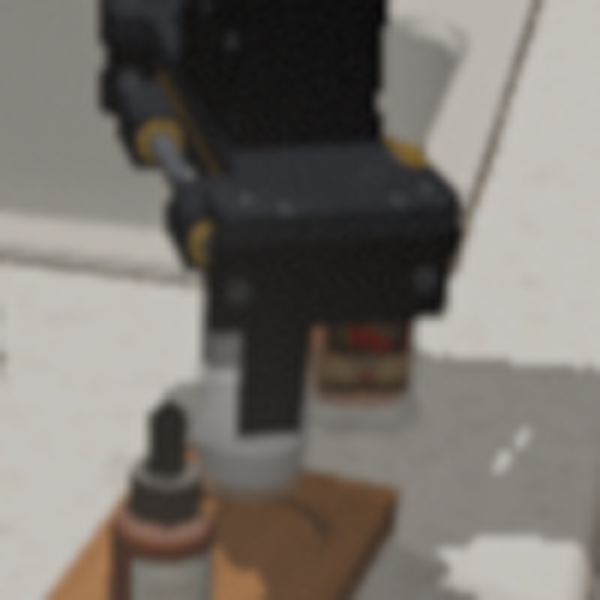

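Request:
{"api": "step_arm", "payload": {
  "targets": [
    {"dx": 0.001, "dy": 0, "dz": 0.006, "rx": 0, "ry": 0, "rz": 0},
    {"dx": 0.001, "dy": 0, "dz": 0.012, "rx": 0, "ry": 0, "rz": 0},
    {"dx": 0.001, "dy": 0, "dz": 0.016, "rx": 0, "ry": 0, "rz": 0},
    {"dx": 0.001, "dy": 0, "dz": 0.019, "rx": 0, "ry": 0, "rz": 0},
    {"dx": 0.001, "dy": 0, "dz": 0.021, "rx": 0, "ry": 0, "rz": 0}
  ]
}}

```text
time: 12.42
position: [0.4583, -0.0196, 0.0627]
tool_rot: [0.977, 0.214, -0.001, -0.001]
ft_force: [0.8, 0.6, -1.1]
grip_width: 0.0402
```

```bash
python3 go.py .4585 -.02 .06 -65
```

```text
t 12.43 pos [ 0.4583 -0.0196  0.0627] w 0.0402 F [ 0.8  0.6 -1.1] dist 0.003
d [-0.      0.0005  0.0027] r [-0.13  0.1  -0.31]
```

Request:
{"api": "step_arm", "payload": {
  "targets": [
    {"dx": 0, "dy": 0, "dz": 0.001, "rx": 0, "ry": 0, "rz": 0},
    {"dx": 0, "dy": 0, "dz": 0.002, "rx": 0, "ry": 0, "rz": 0},
    {"dx": 0, "dy": 0, "dz": 0.003, "rx": 0, "ry": 0, "rz": 0},
    {"dx": 0, "dy": 0, "dz": 0.004, "rx": 0, "ry": 0, "rz": 0},
    {"dx": 0, "dy": 0, "dz": 0.004, "rx": 0, "ry": 0, "rz": 0}
  ]
}}

```text
time: 13.05
position: [0.4584, -0.0195, 0.059]
tool_rot: [0.977, 0.214, -0.001, -0.001]
ft_force: [-1.0, -0.2, 2.8]
grip_width: 0.0399
```

```bash
python3 go.py .4585 -.02 .06 -65; python3 - <<'E'
from h import *
c=viewer.camera("side")
im=c['img'][80:180,320:420]
cv2.imwrite('pics/side8.png',cv2.resize(im,None,fx=6,fy=6,interpolation=cv2.INTER_CUBIC))
E
```

```text
t 13.05 pos [ 0.4584 -0.0195  0.059 ] w 0.0399 F [-1.  -0.2  2.8] dist 0.001
d [-0.0001  0.0005 -0.001 ] r [-0.11  0.08 -0.31]
```

View pics/side8.png

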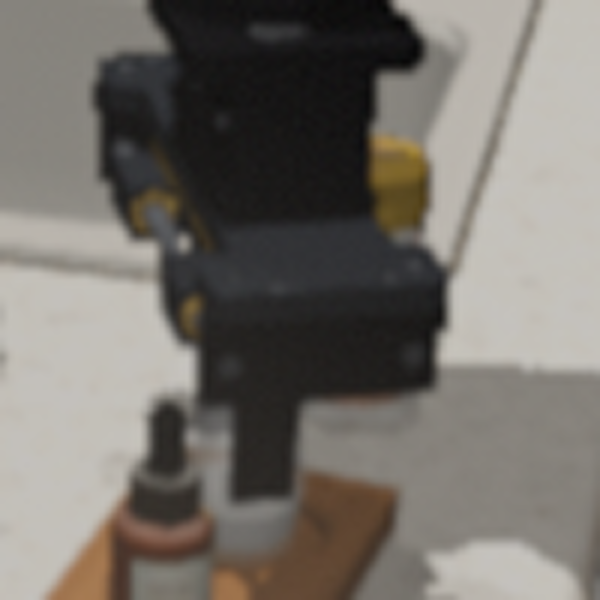

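Contact came at z 0.059, the same as the pick-up height, so the shaker is on the well floor. I release it and rise.

Request:
{"api": "step_arm", "payload": {
  "targets": [
    {"dx": 0, "dy": 0, "dz": 0, "rx": 0, "ry": 0, "rz": 0},
    {"dx": 0, "dy": 0, "dz": 0, "rx": 0, "ry": 0, "rz": 0},
    {"dx": 0, "dy": 0, "dz": 0, "rx": 0, "ry": 0, "rz": 0},
    {"dx": 0, "dy": 0, "dz": 0, "rx": 0, "ry": 0, "rz": 0},
    {"dx": 0, "dy": 0, "dz": 0, "rx": 0, "ry": 0, "rz": 0}
  ],
  "gripper": 1
}}

```text
time: 13.72
position: [0.4584, -0.0195, 0.059]
tool_rot: [0.977, 0.214, -0.001, -0.001]
ft_force: [0.0, 0.2, -1.1]
grip_width: 0.0815
```

Request:
{"api": "step_arm", "payload": {
  "targets": [
    {"dx": 0, "dy": 0, "dz": -0.01, "rx": 0, "ry": 0, "rz": 0},
    {"dx": 0, "dy": 0, "dz": -0.04, "rx": 0, "ry": 0, "rz": 0},
    {"dx": 0, "dy": 0, "dz": -0.075, "rx": 0, "ry": 0, "rz": 0},
    {"dx": 0, "dy": 0, "dz": -0.11, "rx": 0, "ry": 0, "rz": 0},
    {"dx": 0, "dy": 0, "dz": -0.13, "rx": 0, "ry": 0, "rz": 0}
  ]
}}

```text
time: 14.35
position: [0.4592, -0.0198, 0.1914]
tool_rot: [0.977, 0.214, 0.001, -0.0]
ft_force: [-0.5, -0.5, -0.0]
grip_width: 0.087
```

```bash
python3 go.py .44 -.15 .15 -65; python3 - <<'E'
from h import *
for n in("top","side"):
    c=viewer.camera(n)
    im=c['img'][140:270,250:510] if n=='top' else c['img'][50:240,270:460]
    cv2.imwrite(f'pics/{n}9.png',cv2.resize(im,None,fx=3,fy=3,interpolation=cv2.INTER_CUBIC))
    if n=='top':
        q=np.array([pt(c,u,v) for u in range(465,515) for v in range(205,255) if c['depth'][v,u]>0])
        k=q[q[:,2]>.085]; print('jar',len(k),k.mean(0),k.min(0),k.max(0))
E
```

```text
t 14.35 pos [ 0.4592 -0.0198  0.1914] w 0.087 F [-0.5 -0.5 -0. ] dist 0.138
d [-0.0719  0.1103  0.0413] r [ 0.01 -0.06 -0.31]
jar 2253 [0.42150833 0.02898484 0.53822976] [ 0.40023928 -0.17217578  0.09683739] [0.4434235  0.05566734 0.59310553]
```

View pics/side9.png

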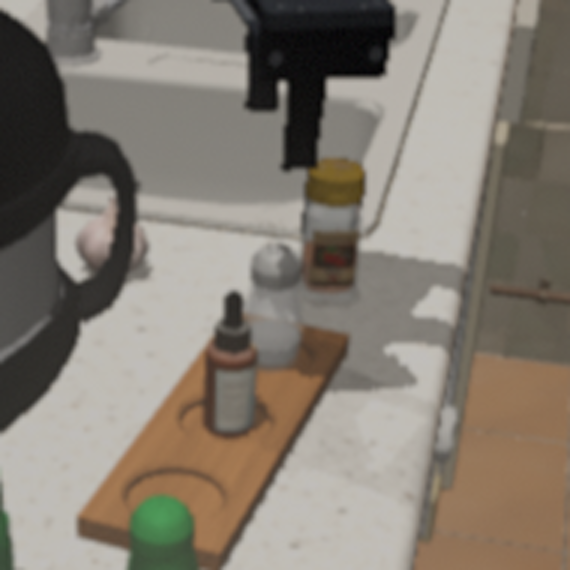

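View pics/top9.png

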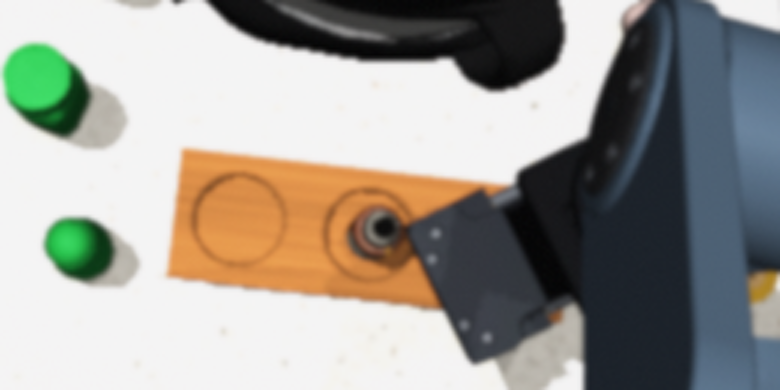

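The shaker stands upright in the right well, and the left well is empty with its centre at (238,219) in the top crop, matching the earlier measurement. Next, the jar.

Request:
{"api": "step_arm", "payload": {
  "targets": [
    {"dx": -0.012, "dy": 0.018, "dz": 0, "rx": 0, "ry": 0, "rz": 0},
    {"dx": -0.035, "dy": 0.054, "dz": 0, "rx": 0, "ry": 0, "rz": 0},
    {"dx": -0.06, "dy": 0.092, "dz": 0.01, "rx": 0, "ry": 0, "rz": 0},
    {"dx": -0.072, "dy": 0.11, "dz": 0.025, "rx": 0, "ry": 0, "rz": 0},
    {"dx": -0.072, "dy": 0.11, "dz": 0.041, "rx": 0, "ry": 0, "rz": 0}
  ]
}}

```text
time: 15.08
position: [0.4404, -0.1518, 0.1495]
tool_rot: [0.977, 0.212, 0.002, 0.001]
ft_force: [-0.6, 1.6, -0.4]
grip_width: 0.0869
```

```bash
python3 go.py .44 -.15 .064 -65
```

```text
t 15.07 pos [ 0.4404 -0.1518  0.1495] w 0.0869 F [-0.6  1.6 -0.4] dist 0.086
d [ 0.0001 -0.0019  0.0855] r [ 0.12 -0.17 -0.48]
```

Request:
{"api": "step_arm", "payload": {
  "targets": [
    {"dx": 0, "dy": -0.0015, "dz": 0.015, "rx": 0.1, "ry": -0.1, "rz": 0},
    {"dx": 0, "dy": -0.0015, "dz": 0.038, "rx": 0.1, "ry": -0.1, "rz": 0},
    {"dx": 0, "dy": -0.0015, "dz": 0.06, "rx": 0.1, "ry": -0.1, "rz": 0},
    {"dx": 0, "dy": -0.0015, "dz": 0.08, "rx": 0.1, "ry": -0.1, "rz": 0},
    {"dx": 0, "dy": -0.0015, "dz": 0.0855, "rx": 0.1, "ry": -0.1, "rz": 0}
  ]
}}

```text
time: 15.7
position: [0.4389, -0.1498, 0.0625]
tool_rot: [0.977, 0.212, -0.001, -0.001]
ft_force: [-0.7, 0.7, -0.2]
grip_width: 0.087
```

Request:
{"api": "step_arm", "payload": {
  "targets": [
    {"dx": 0, "dy": 0, "dz": 0, "rx": 0, "ry": 0, "rz": 0},
    {"dx": 0, "dy": 0, "dz": 0, "rx": 0, "ry": 0, "rz": 0},
    {"dx": 0, "dy": 0, "dz": 0, "rx": 0, "ry": 0, "rz": 0},
    {"dx": 0, "dy": 0, "dz": 0, "rx": 0, "ry": 0, "rz": 0},
    {"dx": 0, "dy": 0, "dz": 0, "rx": 0, "ry": 0, "rz": 0}
  ],
  "gripper": 0.3,
  "force": 20
}}

```text
time: 16.32
position: [0.4391, -0.1499, 0.0628]
tool_rot: [0.977, 0.212, -0.0, -0.001]
ft_force: [0.7, -0.7, 1.2]
grip_width: 0.0451
```

Request:
{"api": "step_arm", "payload": {
  "targets": [
    {"dx": 0, "dy": 0, "dz": 0, "rx": 0, "ry": 0, "rz": 0},
    {"dx": 0, "dy": 0, "dz": -0.015, "rx": 0, "ry": 0, "rz": 0},
    {"dx": 0, "dy": 0, "dz": -0.05, "rx": 0, "ry": 0, "rz": 0},
    {"dx": 0, "dy": 0, "dz": -0.095, "rx": 0, "ry": 0, "rz": 0},
    {"dx": 0, "dy": 0, "dz": -0.125, "rx": 0, "ry": 0, "rz": 0}
  ]
}}

```text
time: 16.95
position: [0.4394, -0.1502, 0.1894]
tool_rot: [0.977, 0.212, 0.0, -0.001]
ft_force: [0.6, -0.6, -1.4]
grip_width: 0.045
```

```bash
python3 go.py .481 .158 .21 -50
```

```text
t 16.95 pos [ 0.4394 -0.1502  0.1894] w 0.045 F [ 0.6 -0.6 -1.4] dist 0.312
d [ 0.1657 -0.2632 -0.0202] r [ -0.06  -0.03 -15.48]
```

Request:
{"api": "step_arm", "payload": {
  "targets": [
    {"dx": 0.01, "dy": -0.015, "dz": -0.01, "rx": 0, "ry": 0, "rz": -1},
    {"dx": 0.035, "dy": -0.055, "dz": -0.02, "rx": 0, "ry": 0, "rz": -3},
    {"dx": 0.065, "dy": -0.103, "dz": -0.02, "rx": 0, "ry": 0, "rz": -6},
    {"dx": 0.095, "dy": -0.151, "dz": -0.02, "rx": 0, "ry": 0, "rz": -9},
    {"dx": 0.12, "dy": -0.19, "dz": -0.02, "rx": 0, "ry": 0, "rz": -12}
  ]
}}

```text
time: 17.58
position: [0.4682, 0.0756, 0.2086]
tool_rot: [0.949, 0.315, -0.001, -0.001]
ft_force: [0.5, -0.5, -0.8]
grip_width: 0.0451
```

```bash
python3 go.py .481 .158 .21 -50
```

```text
t 17.57 pos [0.4682 0.0756 0.2086] w 0.0451 F [ 0.5 -0.5 -0.8] dist 0.083
d [ 0.0595 -0.0584 -0.0013] r [-0.19  0.08 -3.28]
```

Request:
{"api": "step_arm", "payload": {
  "targets": [
    {"dx": 0.02, "dy": -0.02, "dz": 0, "rx": 0, "ry": 0, "rz": -1},
    {"dx": 0.042, "dy": -0.041, "dz": 0, "rx": 0, "ry": 0, "rz": -2},
    {"dx": 0.055, "dy": -0.054, "dz": 0, "rx": 0, "ry": 0, "rz": -3},
    {"dx": 0.0595, "dy": -0.0584, "dz": 0, "rx": 0, "ry": 0, "rz": -3},
    {"dx": 0.0595, "dy": -0.0584, "dz": 0.01, "rx": 0, "ry": 0, "rz": -3}
  ]
}}

```text
time: 18.2
position: [0.4813, 0.158, 0.1986]
tool_rot: [0.94, 0.34, -0.001, -0.001]
ft_force: [0.8, -0.4, -1.2]
grip_width: 0.0447
```

```bash
python3 go.py .481 .158 .095 -50
```

```text
t 18.2 pos [0.4813 0.158  0.1986] w 0.0447 F [ 0.8 -0.4 -1.2] dist 0.104
d [-2.000e-04  1.000e-04  1.036e-01] r [-0.14  0.03 -0.26]
```

Request:
{"api": "step_arm", "payload": {
  "targets": [
    {"dx": 0, "dy": 0, "dz": 0.02, "rx": -0.1, "ry": 0, "rz": 0},
    {"dx": 0, "dy": 0, "dz": 0.048, "rx": -0.1, "ry": 0, "rz": 0},
    {"dx": 0, "dy": 0, "dz": 0.076, "rx": -0.1, "ry": 0, "rz": 0},
    {"dx": 0, "dy": 0, "dz": 0.096, "rx": -0.1, "ry": 0, "rz": 0},
    {"dx": 0, "dy": 0, "dz": 0.104, "rx": -0.1, "ry": 0, "rz": 0}
  ]
}}

```text
time: 18.82
position: [0.48, 0.157, 0.093]
tool_rot: [0.941, 0.339, -0.002, -0.001]
ft_force: [0.2, -0.4, 0.0]
grip_width: 0.0448
```

```bash
python3 go.py .481 .158 .071 -50; python3 - <<'E'
from h import *
c=viewer.camera("side")
im=c['img'][130:250,280:400]
cv2.imwrite('pics/side10.png',cv2.resize(im,None,fx=5,fy=5,interpolation=cv2.INTER_CUBIC))
E
```

```text
t 18.82 pos [0.48  0.157 0.093] w 0.0448 F [ 0.2 -0.4  0. ] dist 0.022
d [ 0.0015 -0.0001  0.022 ] r [-0.14  0.19 -0.36]
```

View pics/side10.png

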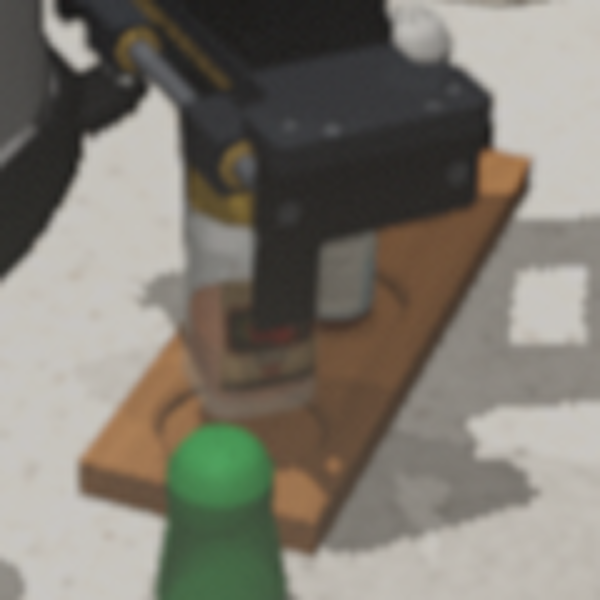

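The jar hangs over the left well with its foot near (258,395) and the well rim visible on both sides. I lower it.

Request:
{"api": "step_arm", "payload": {
  "targets": [
    {"dx": 0.001, "dy": 0, "dz": 0.005, "rx": 0, "ry": 0.1, "rz": 0},
    {"dx": 0.0015, "dy": 0, "dz": 0.011, "rx": 0, "ry": 0.1, "rz": 0},
    {"dx": 0.0015, "dy": 0, "dz": 0.015, "rx": 0, "ry": 0.1, "rz": 0},
    {"dx": 0.0015, "dy": 0, "dz": 0.018, "rx": 0, "ry": 0.1, "rz": 0},
    {"dx": 0.0015, "dy": 0, "dz": 0.02, "rx": 0, "ry": 0.1, "rz": 0}
  ]
}}

```text
time: 19.5
position: [0.4811, 0.1582, 0.0728]
tool_rot: [0.941, 0.339, -0.001, -0.001]
ft_force: [-0.0, -0.4, -0.9]
grip_width: 0.0451
```

Request:
{"api": "step_arm", "payload": {
  "targets": [
    {"dx": 0, "dy": 0, "dz": 0.001, "rx": 0, "ry": 0, "rz": 0},
    {"dx": 0, "dy": 0, "dz": 0.0015, "rx": 0, "ry": 0, "rz": 0},
    {"dx": 0, "dy": 0, "dz": 0.002, "rx": 0, "ry": 0, "rz": 0},
    {"dx": 0, "dy": 0, "dz": 0.002, "rx": 0, "ry": 0, "rz": 0},
    {"dx": 0, "dy": 0, "dz": 0.002, "rx": 0, "ry": 0, "rz": 0}
  ]
}}

```text
time: 20.12
position: [0.4812, 0.1582, 0.0708]
tool_rot: [0.941, 0.339, -0.001, -0.001]
ft_force: [0.5, 0.1, -0.7]
grip_width: 0.0451
```

```bash
python3 go.py .481 .158 .071 -50; python3 - <<'E'
from h import *
c=viewer.camera("side")
im=c['img'][130:250,280:400]
cv2.imwrite('pics/side11.png',cv2.resize(im,None,fx=5,fy=5,interpolation=cv2.INTER_CUBIC))
E
```

```text
t 20.12 pos [0.4812 0.1582 0.0708] w 0.0451 F [ 0.5  0.1 -0.7] dist 0.0
d [-0.0003  0.     -0.0002] r [-0.14  0.08 -0.34]
```

View pics/side11.png

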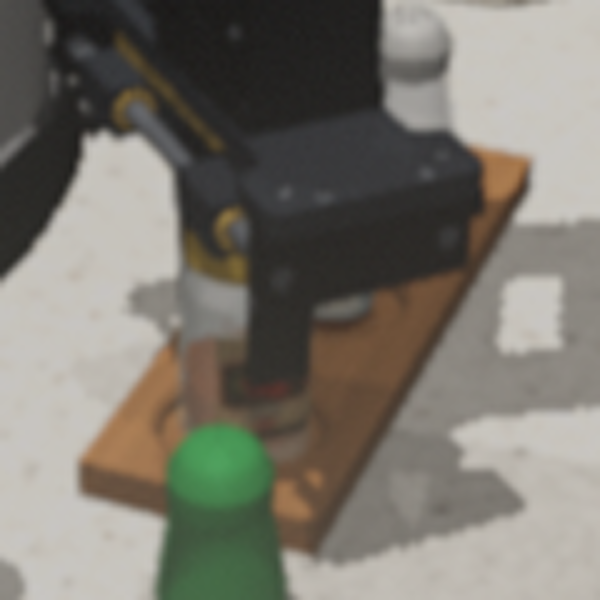

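At 0.0708 there is no contact force yet, so I nudge down another 1.5 mm.

Request:
{"api": "step_arm", "payload": {
  "targets": [
    {"dx": 0, "dy": 0, "dz": 0.0005, "rx": 0, "ry": 0, "rz": 0},
    {"dx": 0, "dy": 0, "dz": 0.001, "rx": 0, "ry": 0, "rz": 0},
    {"dx": 0, "dy": 0, "dz": 0.0015, "rx": 0, "ry": 0, "rz": 0},
    {"dx": 0, "dy": 0, "dz": 0.0015, "rx": 0, "ry": 0, "rz": 0},
    {"dx": 0, "dy": 0, "dz": 0.0015, "rx": 0, "ry": 0, "rz": 0}
  ]
}}

```text
time: 20.8
position: [0.4812, 0.1582, 0.0707]
tool_rot: [0.941, 0.339, -0.001, -0.001]
ft_force: [-2.5, -1.3, 10.8]
grip_width: 0.045
```

Firm contact at 10.8 N, and the height matches the well floor. I release and rise.

Request:
{"api": "step_arm", "payload": {
  "targets": [
    {"dx": 0, "dy": 0, "dz": -0.0005, "rx": 0, "ry": 0, "rz": 0},
    {"dx": 0, "dy": 0, "dz": -0.0005, "rx": 0, "ry": 0, "rz": 0},
    {"dx": 0, "dy": 0, "dz": -0.0005, "rx": 0, "ry": 0, "rz": 0},
    {"dx": 0, "dy": 0, "dz": -0.0005, "rx": 0, "ry": 0, "rz": 0},
    {"dx": 0, "dy": 0, "dz": -0.0005, "rx": 0, "ry": 0, "rz": 0}
  ]
}}

```text
time: 21.42
position: [0.4811, 0.1582, 0.071]
tool_rot: [0.941, 0.339, -0.001, -0.001]
ft_force: [-0.0, 0.4, -0.5]
grip_width: 0.0449
```

Request:
{"api": "step_arm", "payload": {
  "targets": [
    {"dx": 0, "dy": 0, "dz": 0, "rx": 0, "ry": 0, "rz": 0},
    {"dx": 0, "dy": 0, "dz": 0, "rx": 0, "ry": 0, "rz": 0},
    {"dx": 0, "dy": 0, "dz": 0, "rx": 0, "ry": 0, "rz": 0},
    {"dx": 0, "dy": 0, "dz": 0, "rx": 0, "ry": 0, "rz": 0},
    {"dx": 0, "dy": 0, "dz": 0, "rx": 0, "ry": 0, "rz": 0}
  ],
  "gripper": 1
}}

```text
time: 22.05
position: [0.4811, 0.1582, 0.071]
tool_rot: [0.941, 0.339, -0.001, -0.001]
ft_force: [0.1, 0.2, 1.0]
grip_width: 0.084
```

Request:
{"api": "step_arm", "payload": {
  "targets": [
    {"dx": 0, "dy": 0, "dz": -0.01, "rx": 0, "ry": 0, "rz": 0},
    {"dx": 0, "dy": 0, "dz": -0.04, "rx": 0, "ry": 0, "rz": 0},
    {"dx": 0, "dy": 0, "dz": -0.08, "rx": 0, "ry": 0, "rz": 0},
    {"dx": 0, "dy": 0, "dz": -0.12, "rx": 0, "ry": 0, "rz": 0},
    {"dx": 0, "dy": 0, "dz": -0.14, "rx": 0, "ry": 0, "rz": 0}
  ]
}}

```text
time: 22.68
position: [0.4823, 0.1582, 0.214]
tool_rot: [0.941, 0.339, 0.001, -0.0]
ft_force: [0.6, -0.3, 0.3]
grip_width: 0.0871
```

```bash
python3 go.py .41 -.22 .24 -50
```

```text
t 22.68 pos [0.4823 0.1582 0.214 ] w 0.0871 F [ 0.6 -0.3  0.3] dist 0.386
d [-0.297   0.2449 -0.0266] r [ 0.02 -0.15 -0.33]
```

Moving the arm aside for a clear look.

Request:
{"api": "step_arm", "payload": {
  "targets": [
    {"dx": -0.03, "dy": 0.024, "dz": -0.01, "rx": 0, "ry": 0, "rz": 0},
    {"dx": -0.075, "dy": 0.062, "dz": -0.026, "rx": 0, "ry": 0, "rz": 0},
    {"dx": -0.12, "dy": 0.099, "dz": -0.026, "rx": 0, "ry": 0, "rz": 0},
    {"dx": -0.165, "dy": 0.136, "dz": -0.026, "rx": 0, "ry": 0, "rz": 0},
    {"dx": -0.21, "dy": 0.173, "dz": -0.026, "rx": 0, "ry": 0, "rz": 0}
  ]
}}

```text
time: 23.3
position: [0.4306, -0.1107, 0.2405]
tool_rot: [0.941, 0.339, 0.002, 0.0]
ft_force: [0.8, -0.2, 0.3]
grip_width: 0.0867
```

Request:
{"api": "step_arm", "payload": {
  "targets": [
    {"dx": -0.03, "dy": 0.024, "dz": 0, "rx": 0, "ry": 0, "rz": 0},
    {"dx": -0.065, "dy": 0.053, "dz": 0, "rx": 0, "ry": 0, "rz": 0},
    {"dx": -0.095, "dy": 0.078, "dz": 0, "rx": 0, "ry": 0, "rz": 0},
    {"dx": -0.115, "dy": 0.095, "dz": 0, "rx": 0, "ry": 0, "rz": 0},
    {"dx": -0.12, "dy": 0.1, "dz": 0, "rx": 0, "ry": 0, "rz": 0}
  ]
}}

```text
time: 23.92
position: [0.4018, -0.2657, 0.2408]
tool_rot: [0.941, 0.338, 0.002, 0.001]
ft_force: [1.1, 1.0, 1.1]
grip_width: 0.0865
```

```bash
python3 - <<'E'
from h import *
o=telemetry.get_obs();print(o['time'],o['position'])
for n in("top","side"):
    c=viewer.camera(n)
    im=c['img'][170:270,290:450] if n=='top' else c['img'][100:250,280:400]
    f=5 if n=='top' else 4
    cv2.imwrite(f'pics/{n}12.png',cv2.resize(im,None,fx=f,fy=f,interpolation=cv2.INTER_CUBIC))
E
```

```text
23.925 [ 0.40181974 -0.26569689  0.24079468]
```

View pics/top12.png

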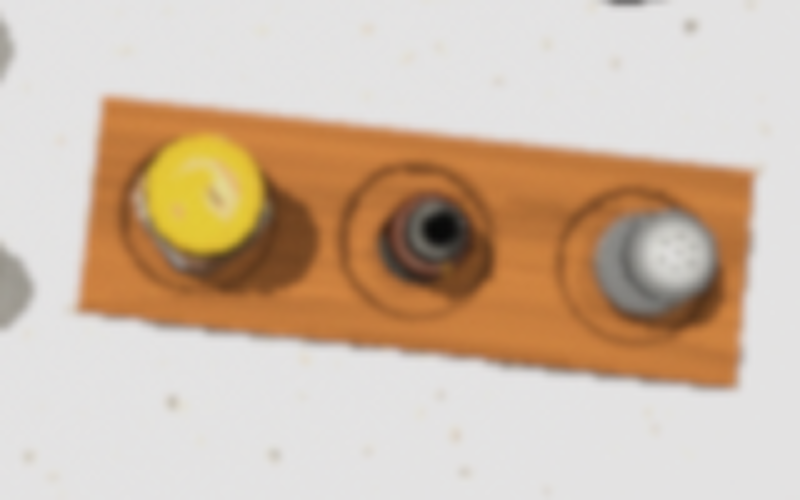

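View pics/side12.png

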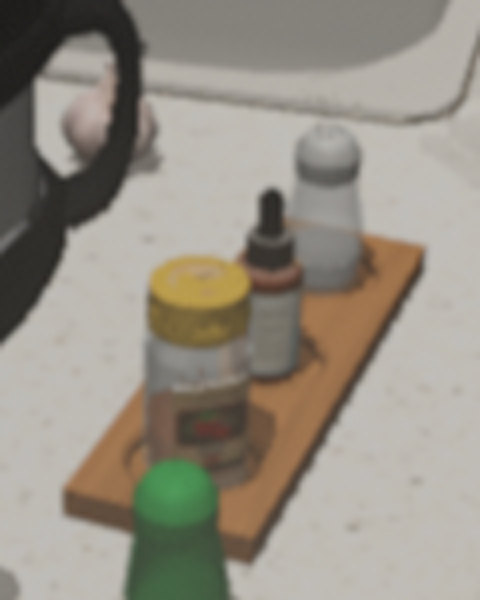

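```bash
python3 - <<'E'
from h import *
c=viewer.camera("top")
for n,x,y,z in [('jar',205,195,.108),('salt',672,255,.09),('saltbody',645,264,.045),('drop',440,228,.108)]:
    u,v=289.5+(x+.5)/5,169.5+(y+.5)/5
    print(n,pt(c,u,v,z=z).round(4),pt(c,u,v).round(4))
o=telemetry.get_obs();print(o['time'],abs(o['joint_velocities']).max())
E
```

```text
jar [0.4804 0.1563 0.108 ] [0.4805 0.1563 0.107 ]
salt [ 0.4576 -0.0181  0.09  ] [ 0.4571 -0.0162  0.0982]
saltbody [ 0.4571 -0.0174  0.045 ] [ 0.4541 -0.0071  0.0936]
drop [0.4673 0.0704 0.108 ] [0.4674 0.0703 0.1067]
24.075 0.018259995779231236
```

```bash
python3 -c "
from rig import robot
print(robot.hand_in())"
```

```text
the job is handed in; nothing more can be done
None
```

The salt shaker and the spice jar are swapped, the dropper bottle is still in its own well, and the job is handed in at about 24 s of the 69 s allowed. I parked the jar on the worktop, moved the shaker from the left well to the right one, then put the jar in the left well and moved the arm clear.

The last check, from both cameras, showed:
- **Spice jar:** upright in the left well, about 2 mm off centre, with its cap at z 0.107 m (0.108 expected if seated).
- **Salt shaker:** upright in the right well, about 2 mm off centre, with its top at z 0.098 m (0.098 expected).
- **Dropper bottle:** within about 1 mm of where it started.
- **Arm:** clear of everything. The largest wrist force I read at the end of a move was about 11 N.

One reading looked odd: the grip width on the shaker went from 44.8 mm to 40.4 mm as I lifted it. I put this down to the fingers still closing onto the tapered glass. It touched the well floor at the same height it was picked up from, so it did not slip. No check failed.

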